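Dowel and clamp the cracked rack foot

ROBOT

A 6-joint arm with a two-finger parallel gripper is mounted at the origin on the work surface. World frame = base frame: x ahead of the robot, y to its left, z up, the work surface at z = 0. Lengths are in mm, angles in degrees, forces in N, time in s.
With the tool pointing down it reaches from about 325 to 900 mm from the base axis. Payload 6.1 kg.
Tool frame: the origin (TCP) lies at the very end of the fingers, on their centre line; the grasp point (between the pads) lies 19 mm behind it; z points along the fingers, y is the line along which they close (so a half turn about z gives the same grasp; the last joint's range is limited). The gripper opens to 87 mm and grips with 3 to 60 N. Pads are 19 mm wide; open, the fingers measure 117 mm over their backs; the gripper's body (75 mm by 190 mm) begins 51 mm behind the grasp point.
Start: joints at [56.774, 12.628, 87.462, -0, 79.91, -7.225], TCP at [273.987, 561.735, 222.538] pointing down, gripper open.
Joint ranges: [-170.65, 170.65], [-52.31, 119.04], [5.05, 147.46], [-71.25, 251.25], [11.57, 151.72], [-153.62, 153.62]. Speed limits (degrees/s): [147.25, 147.25, 172.46, 180, 180, 180].

INTERFACE

Orientations are given as a 3x3 rotation matrix whose columns are the frame's x, y, z axes.
In Python, from station import get_state, eyes, job gives the robot as it stands. The module is installed in compiled form; this text tells all that it offers.
- The arm moves only by the tool apply_moves, never from a script. Its argument "targets" is a list of rows, each an object with "delta_pos": the shift along the tool's x, y, z in mm, a list of three; "spin": the turn about the tool's z in degrees. A call has 1 to 12 rows; each row is the pose to reach, as a shift and turn from the pose commanded when the call began, along the tool's axes at that moment; what a row does not reach only later rows make up. A row lasts 1/12 s, in which the tool goes at most 41.7 mm and 7.16 degrees, less where a joint would pass 70% of its speed; a pose out of reach is approached as far as the arm can. A call with a gripper value outside its range is refused whole. "gripper" is the closure, from 0 (fully open) to 1 (shut), set as the call begins (left out, the last holds). The fingers move at their own pace and stop on an object; the grip force is fixed at half the most. Time passes only in rows, so rows that repeat a pose let the fingers close. It gives the time, the measured TCP pose, the force, the opening and the grip force at its end, in the units of the state.
- get_state(): the state, without advancing time (a new reading comes with each control period).
- eyes.grab_frame(name): name is "scene" or "side" or "wrist"; returns the picture (400x640x3 uint8, blue, green, red); there is no depth.
- eyes.calibration(name): a dict with "K" (3x3 intrinsics, pixels), "xyz" and "rotation" of the camera in the world; the wrist camera has in their place "tool_from_camera" (4x4, takes a point from camera to tool coordinates, whose origin is the TCP and whose axes are the flange's). Camera axes: x right, y up, looking along -z (the intrinsics and any distortion apply to the point x, -y, -z); pixel columns grow to the right and rows downward; lengths in mm; the calibration is good to about 2 mm. A picture is of the moment at which its call begins: read the wrist's pose just before it. calibration takes no time and is no camera call.
- job.close_job(): hands the job in; it is judged then, once.
The state is a dict: "t": time; "qpos": joint angles; "joint_velocities": joint speeds; "tau": joint torques, N m; "eef_pos": TCP position; "tool_rot": TCP orientation; "contact_force": force on the tool from outside, world axes, zero at the start; "torque": the same for the moment, N m; "gripper_width": opening from 0.0 (shut) to 1.0 (fully open); "grasp_force": force on a finger pad.
Only numpy, scipy, OpenCV 4.12 (cv2) and the standard library are available. Lean on these libraries where they do the work, as an engineer would, in place of code of your own. Each camera call takes 0.05 s, during which the arm holds its last target. There are 200 camera calls.

TASK

The glued-up wooden foot of the newspaper rack lies in the bar clamp on the stall: drop one dowel fully home into each of its two bores, then pump the clamp's trigger until the jaws close on the foot and the moving jaw's sprung pad is pushed about half way in, never all the way, which would crush the wood. Move the jaw only with the trigger, not by pushing the jaw or bar itself, and leave the other things on the table alone. Finish while holding: keep the gripper squeezing the trigger, with the foot clamped between both jaws, and do not let go.

Things in the scene. Friction and masses are not known exactly. Their poses are not given: they have to be found in the camera images.
- clamp: One-hand bar clamp screwed handle-up onto a fixed wooden plank. Origin on the table below the head, x along the bar from the handle to the work, z up. In mm: plank 410 x 130, 18 thick; head x -36 to 49, 44 wide, top z 58; handle x -28 to -8, 30 wide, z 57 to 161; bed rails under the foot, tops z 44, x 93 to 288; fixed jaw face x 85.
- handle_back (a point): Point on the rear (-x) face of the fixed handle, 125 mm above the table, 36 mm below the handle's top.
- trigger_face (a point): Point on the front (+x) face of the grey trigger, 125 mm above the table. The trigger is an upright bar, 24 mm wide, 16 thick, z 64 to 150, in front of the handle. Handle and trigger together are 58 mm thick released, 41 fully squeezed; above z 100 mm the 50 mm in front of it are free.
- trigger (a joint): Trigger travel straight towards the handle: 0 released, 0.017 m fully squeezed. A spring (2 to 5 N) returns it. Squeezing drags the bar one to one after up to 5 mm of free play; on the return the bar stays and the pawl clicks over 5 mm teeth. A full squeeze moves the bar 12 to 17 mm. Bar friction adds 7 N, the pad up to 14 N.
- bar (a joint): Travel of the bar with the moving jaw towards the fixed jaw (clamp -x), 0 to 0.07 m; 0 is wide open. It stays where it is left by 7 N of friction.
- pad (a joint): How far the moving jaw's sprung rubber pad is pushed back into the jaw: 0 free, 0.012 m all the way in. 1.2 N per mm: half way (0.006) is 7 N on the wood.
- pad_face (a point): Centre of the moving pad's face, 72 mm above the table; the pad is 56 mm wide and 44 high, the jaw behind it reaches 97 mm above the table and 39 mm farther along +x.
- fixed_jaw: Fixed jaw of the clamp, rubber faced plate 60 mm wide; its face lies 7 mm towards the work (+x) from this origin, at table height; plate z 45 to 95 mm.
- foot: Loose wooden foot block of a newspaper rack, 80 (its x, along the bar) x 140 (its y) x 55 mm, 0.4 kg, lying flat on the clamp's bed rails between the jaws, up to 13 mm short of the fixed jaw. Origin: centre of its underside, 44 mm above the table. Two blind bores from above, 22 mm wide with a chamfer, 40 mm deep.
- foot_hole0 (a point): Centre of the mouth of one bore, at the block's top face (99 mm above the table).
- foot_hole1 (a point): Centre of the mouth of the other bore, 90 mm from the first.
- dowel_a: Loose wooden dowel standing upright on the table, 20 mm diameter, 90 mm long, chamfered foot. Origin: centre of its lower end, z along it. Home in a bore it stands 50 mm out of the block. Fits either bore.
- dowel_b: The other, identical dowel.
- water: Bystander: upright clear water bottle, 64 mm wide, 200 tall. Origin: centre of its underside.
- glue: Bystander: white glue jar, 48 mm wide, 100 tall. Origin: centre of its underside.
- driver: Bystander: screwdriver lying flat, 190 mm long. Origin: centre of its underside.
- tape: Bystander: roll of brown tape lying flat, 90 mm wide, 24 tall. Origin: centre of its underside.
- offcut: Bystander: wooden offcut 110 x 40 x 25 mm. Origin: centre of its underside.
- tin: Bystander: small open steel coin tin, 70 mm wide, 50 tall. Origin: centre of its underside.
Things that resemble listed ones, but are neither listed nor needed, are in the scene too. What is shaped like the foot but blue or green is not meant.

How it is judged:
By the outcome, as a careful person would: the job done as asked, in the order asked, and still so for the second after the job is handed in, while the arm keeps its last pose, push and grip.
It also fails if it takes over 67 s, if anything falls off the work surface, if the arm or the gripper's body presses on something with over 40 N, if the wrist force passes 120 N, or if a joint passes its speed limit or range.

## Working session

There is one attempt and no reset: what is moved stays moved. The work goes in short steps, Python scripts to look and compute and a tool call to move; the robot and the scene stay as the last step left them, time stands still between calls to the robot, and variables do not carry over. Pictures are saved under pics/ and viewed, at most 10 in all, crops included, and the job is handed in when it is done.

Besides the shell and the picture viewer there is one more tool, called after "Emit:" by a JSON object that holds its "op" and its "data". apply_moves: Moves the arm, as the interface text tells. Its arguments: {"type":"object","properties":{"targets":{"type":"array","items":{"type":"object","properties":{"delta_pos":{"type":"array","items":{"type":"number"}},"spin":{"type":"number"}}}},"gripper":{"type":"number"}},"required":["targets"]}

```bash
mkdir -p pics; cat > h.py <<'E'
import numpy as np, cv2
from station import get_state, eyes, job
E
python3 - <<'E'
from h import *
s=get_state(); print(s)
for n in ("scene","side","wrist"):
    im=eyes.grab_frame(n); cv2.imwrite(f"pics/{n}0.png",im); print(n,eyes.calibration(n))
E
```

```text
{'t': 0.0, 'qpos': array([ 5.67764119e+01,  1.26740409e+01,  8.75268778e+01, -1.74568463e-03,
        7.99095296e+01, -7.22479458e+00]), 'joint_velocities': array([-0.01234901, -0.00847558, -0.06139535, -0.06717218, -0.03335522,
        0.04095105]), 'tau': array([-6.08102437e-05, -4.94585073e+01, -3.87391090e+01,  6.98393863e-02,
        5.67460258e-02, -1.27852386e-04]), 'eef_pos': array([273.63533048, 561.21919226, 221.43995442]), 'tool_rot': array([[-8.98805520e-01,  4.38346409e-01, -1.03110081e-03],
       [ 4.38347570e-01,  8.98804069e-01, -1.62901998e-03],
       [ 2.12682550e-04, -1.91615268e-03, -9.99998142e-01]]), 'contact_force': array([-0.52501308,  0.90382412, -0.1131134 ]), 'torque': array([ 0.10767673,  0.03108773, -0.02534306]), 'grasp_force': 0.0, 'gripper_width': 0.9979816558943361}
scene {'K': array([[387.47730789,   0.        , 319.74932894],
       [  0.        , 387.47730789, 197.85580301],
       [  0.        ,   0.        ,   1.        ]]), 'xyz': array([1318.28185594,  176.45182544,  787.76089489]), 'rotation': array([[-0.2021572 , -0.63556244,  0.74511264],

[... 311 characters left out ...]
5.35369334]), 'rotation': array([[ 0.88597864,  0.30784308, -0.34680612],
       [-0.46370541,  0.59518501, -0.65630184],
       [ 0.00437583,  0.74228528,  0.67006971]])}
wrist {'K': array([[345.00019721,   0.        , 318.83588072],
       [  0.        , 345.00019721, 200.76118566],
       [  0.        ,   0.        ,   1.        ]]), 'tool_from_camera': array([[ 3.32621953e-04,  9.63348963e-01,  2.68251124e-01,
         7.34514595e+01],
       [ 9.99999919e-01, -3.81107609e-04,  1.28676790e-04,
        -7.31642365e-02],
       [ 2.26193197e-04,  2.68251060e-01, -9.63349011e-01,
        -1.61205043e+02],
       [ 0.00000000e+00,  0.00000000e+00,  0.00000000e+00,
         1.00000000e+00]])}
```

View pics/scene0.png

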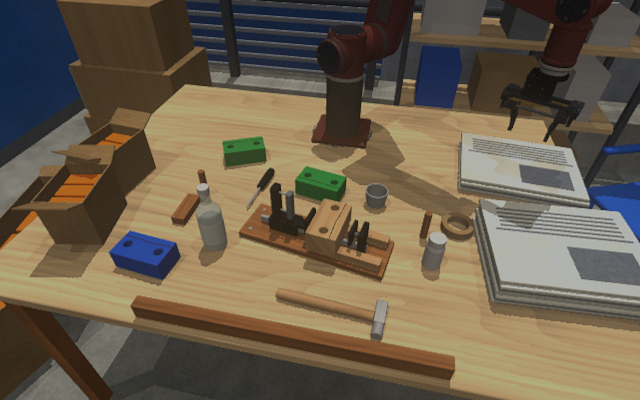

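View pics/side0.png

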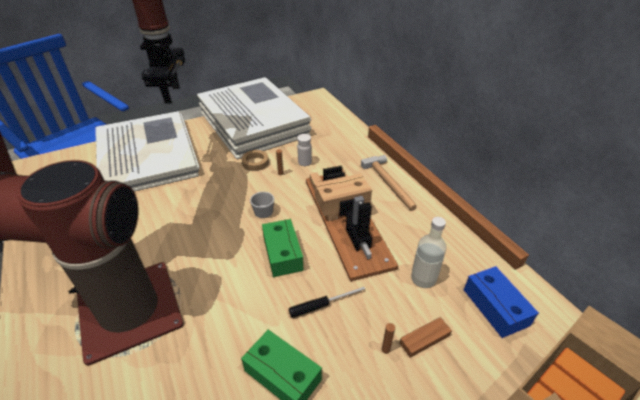

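The scene view shows the wooden foot at (330,228) in the clamp. The green blocks at (244,150) and (320,183) and the blue one at (145,254) are decoys. Upright dowels are at (427,225), near the tape, and (202,178), behind the bottle. The side view shows the same dowels at (280,162) and (388,338), with the foot at (340,193). I'll enlarge both views to confirm.

```bash
python3 - <<'E'
import cv2,numpy as np
a=cv2.imread('pics/scene0.png');b=cv2.imread('pics/side0.png')
r=lambda im,x,y,w,h,s:cv2.resize(im[y:y+h,x:x+w],None,fx=s,fy=s,interpolation=cv2.INTER_CUBIC)
m=np.zeros((600,800,3),np.uint8)
m[:480,:640]=r(a,236,172,160,120,4)
m[:240,640:]=r(a,412,200,32,48,5)
m[240:480,640:]=r(a,186,160,32,48,5)
cv2.imwrite('pics/m1.png',m)
m=np.zeros((600,800,3),np.uint8)
m[:520,:400]=r(b,300,155,100,130,4)
m[:240,400:600]=r(b,260,140,40,48,5)
m[240:480,400:600]=r(b,368,312,40,48,5)
cv2.imwrite('pics/m2.png',m)
E
```

```text
(no output)
```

View pics/m1.png

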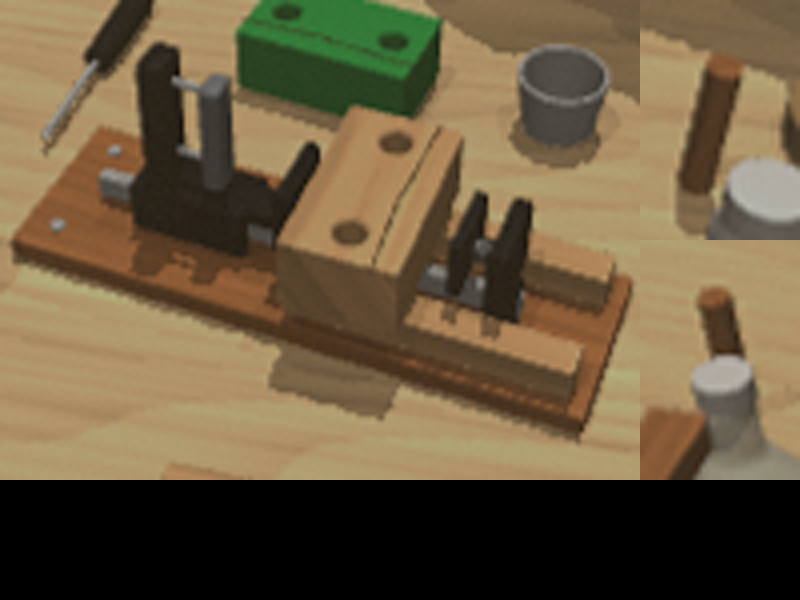

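View pics/m2.png

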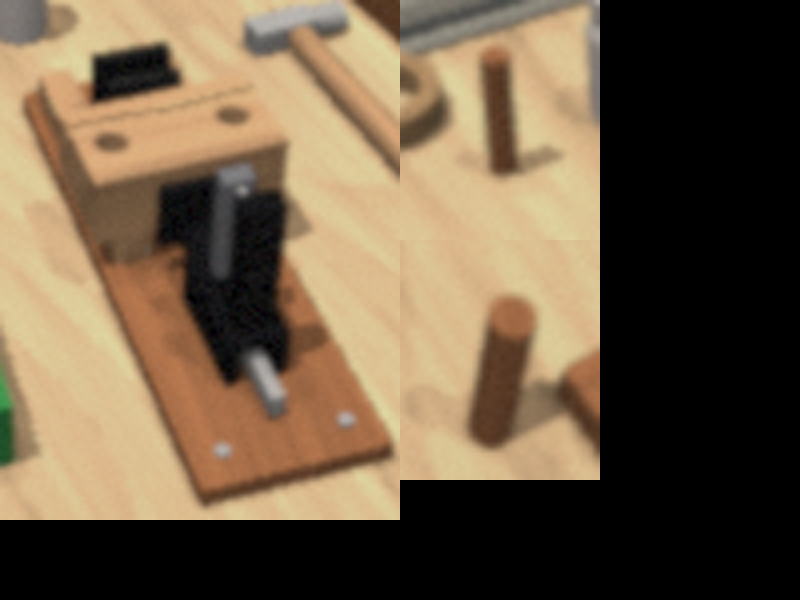

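Both crops confirm the natural-wood foot in the clamp. Its bores are at scene (335,207) and (323,230), and side (328,190) and (358,184). The dowel tops are at scene (429,213) and (201,171), and side (279,151) and (390,327). I'll localise these next.

```bash
cat >> h.py <<'E'
def ray(name,uv,T=None):
    c=eyes.calibration(name)
    K=c['K']; d=np.array([(uv[0]-K[0,2])/K[0,0],-(uv[1]-K[1,2])/K[1,1],-1.])
    if name=='wrist':
        M=c['tool_from_camera']; p,R=T
        return R@M[:3,3]+p, R@M[:3,:3]@d
    return c['xyz'],c['rotation']@d
def onz(name,uv,z,T=None):
    o,d=ray(name,uv,T); return (o+d*(z-o[2])/d[2])[:2]
def proj(name,P,T=None):
    c=eyes.calibration(name);K=c['K']
    if name=='wrist':
        M=c['tool_from_camera'];p,R=T;o=R@M[:3,3]+p;Rc=R@M[:3,:3]
    else:o,Rc=c['xyz'],c['rotation']
    q=Rc.T@(np.asarray(P,float)-o); return np.array([K[0,2]+K[0,0]*q[0]/-q[2],K[1,2]+K[1,1]*q[1]/q[2]])
E
python3 - <<'E'
from h import *
np.set_printoptions(precision=1,suppress=True)
for n,z,a,b in [('hA',99,(335.2,207.5),(328,190.5)),('hB',99,(323.5,230.2),(358.2,184)),('dTape',90,(429,213.4),(279.2,150.6)),('dOff',90,(201.2,171.4),(390.4,326.6)),('trigtop',150,(290,193),(359.5,198)),]:
    print(n,onz('scene',a,z),onz('side',b,z))
for u in [(239.7,232.7),(381,278.2),(393.5,243.2),(262.2,204.5)]: print('plank',onz('scene',u,18))
for u in [(351.2,279.2),(398,267.5)]: print('plank side',onz('side',u,18))
for n,uv in [('water',(214,245)),('glue',(432,266)),('tape',(457,227)),('tin',(376,203)),('offcut',(186,210))]: print(n,onz('scene',uv,0))
E
```

```text
hA [559.   67.8] [554.9  62. ]
hB [648.4  53.8] [642.9  48.2]
dTape [519.4 313.9] [516.2 311.3]
dOff [ 474.8 -354.1] [ 471.  -357.9]
trigtop [585.  -47.2] [581.4 -52.5]
plank [ 627.8 -184.6]
plank [702.3 210.2]
plank [578.1 233.3]
plank [ 502.7 -160.7]
plank side [ 493.1 -174.6]
plank side [ 615.5 -197.2]
water [ 670.6 -244.9]
glue [620.7 337.7]
tape [458.3 410.5]
tin [402.8 171.6]
offcut [ 555.8 -384. ]
```

```bash
cat >> h.py <<'E'
np.set_printoptions(precision=1,suppress=True)
def go(x,y,z,yaw=80.):
    s=get_state();R=s['tool_rot'];d=R.T@(np.array([x,y,z])-s['eef_pos'])
    a=np.degrees(np.arctan2(R[1,1],R[0,1])); print('delta',d,'spin',round(a-yaw,2),'t',round(s['t'],2))
def snap(name,tag):
    s=get_state();im=eyes.grab_frame(name);cv2.imwrite(f'pics/{tag}.png',im);return im,(s['eef_pos'],s['tool_rot'])
E
python3 -c "
from h import *
go(518,313,200)"
```

```text
delta [-328.4 -116.1   21.8] spin -16.0 t 0.15
```

Emit:
{"op": "apply_moves", "data": {"targets": [{"delta_pos":[-328,-116,22],"spin":-16},{"delta_pos":[-328,-116,22],"spin":-16},{"delta_pos":[-328,-116,22],"spin":-16},{"delta_pos":[-328,-116,22],"spin":-16},{"delta_pos":[-328,-116,22],"spin":-16},{"delta_pos":[-328,-116,22],"spin":-16},{"delta_pos":[-328,-116,22],"spin":-16},{"delta_pos":[-328,-116,22],"spin":-16},{"delta_pos":[-328,-116,22],"spin":-16},{"delta_pos":[-328,-116,22],"spin":-16},{"delta_pos":[-328,-116,22],"spin":-16},{"delta_pos":[-328,-116,22],"spin":-16}], "gripper": 0}}

```text
t: 1.15
eef_pos: [517.3, 314.1, 200.2]
tool_rot: [[-0.985, 0.174, -0.001], [0.174, 0.985, 0.0], [0.001, 0.0, -1.0]]
contact_force: [-0.5, -0.0, 0.7]
gripper_width: 0.997
grasp_force: 0.0
```

```bash
python3 - <<'E'
from h import *
im,T=snap('wrist','w1'); print(T[0],get_state()['tool_rot'][:,1])
for P in [(518,313,90),(518,313,0)]: print(proj('wrist',P,T))
go(518,313,55)
E
```

```text
[517.3 314.1 200.2] [0.2 1.  0. ]
[317.8 199.4]
[318.  177.2]
delta [ -1.3  -1.4 145.4] spin 0.06 t 1.2
```

View pics/w1.png

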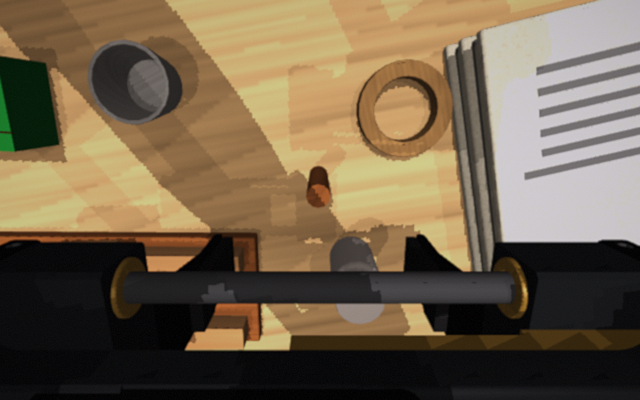

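The wrist view shows the dowel top at about (318,194), between the fingers and very slightly off the predicted spot. The glue jar at (355,275) is clear.

```bash
python3 - <<'E'
from h import *
im=cv2.imread('pics/w1.png');s=get_state();T=(s['eef_pos'],s['tool_rot'])
hsv=cv2.cvtColor(im,cv2.COLOR_BGR2HSV)
c=im[160:212,300:336].astype(int)
# lit top: red clearly > blue & bright ; print coarse map
m=((c[...,2]>110)&(c[...,2]-c[...,0]>60)&(c[...,1]<110))
ys,xs=np.nonzero(m);print(len(xs),xs.mean()+300,ys.mean()+160,xs.min()+300,xs.max()+300,ys.min()+160,ys.max()+160)
u=(xs.mean()+300,ys.mean()+160)
p=onz('wrist',u,90,T);print(p);go(p[0],p[1],55)
E
```

```text
486 316.71604938271605 196.71810699588477 300 331 166 211
[515.4 313. ]
delta [  1.2  -1.8 145.4] spin 0.06 t 1.2
```

Emit:
{"op": "apply_moves", "data": {"targets": [{"delta_pos":[2,-1.5,40]},{"delta_pos":[2,-1.5,80]},{"delta_pos":[2,-1.5,115]},{"delta_pos":[2,-1.5,145]},{"delta_pos":[2,-1.5,145]},{"delta_pos":[2,-1.5,145]}]}}

```text
$.targets[0]: bad value
```

Emit:
{"op": "apply_moves", "data": {"targets": [{"delta_pos":[0,0,0]},{"delta_pos":[0,0,0]},{"delta_pos":[0,0,0]},{"delta_pos":[0,0,0]},{"delta_pos":[0,0,0]},{"delta_pos":[0,0,0]}], "gripper": 1}}

```text
$.targets[0]: bad value
```

Emit:
{"op": "apply_moves", "data": {"targets": [{"delta_pos":[2,-1.5,40],"spin":0},{"delta_pos":[2,-1.5,80],"spin":0},{"delta_pos":[2,-1.5,115],"spin":0},{"delta_pos":[2,-1.5,145],"spin":0},{"delta_pos":[2,-1.5,145],"spin":0},{"delta_pos":[2,-1.5,145],"spin":0}]}}

```text
t: 1.7
eef_pos: [513.3, 313.1, 54.1]
tool_rot: [[-0.985, 0.172, -0.004], [0.172, 0.985, -0.002], [0.004, -0.002, -1.0]]
contact_force: [0.1, 0.1, -0.0]
gripper_width: 1.001
grasp_force: 0.0
```

```bash
python3 - <<'E'
from h import *
im,T=snap('wrist','w2'); print(T[0]); print(proj('wrist',(*T[0][:2],90),T))
cv2.imwrite('pics/w2c.png',cv2.resize(im[100:300,220:420],None,fx=3,fy=3))
E
```

```text
[513.3 313.1  54.1]
[318.8 291.8]
```

View pics/w2c.png

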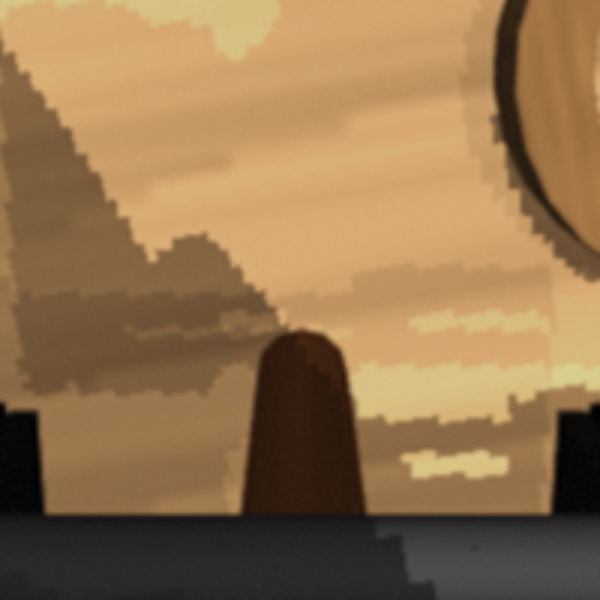

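The crop shows the dowel centred between the fingers, with its base edge at (320.5,210).

```bash
python3 - <<'E'
from h import *
s=get_state();T=(s['eef_pos'],s['tool_rot'])
p=onz('wrist',(320.5,210),1,T); c=p-10*T[1][:2,0]; print(p,c,T[1][:2].T[:2]@(c-T[0][:2]))
E
```

```text
[508.9 315.9] [518.7 314.2] [-3.2  1. ]
```

Emit:
{"op": "apply_moves", "data": {"targets": [{"delta_pos":[-2,0.5,0],"spin":0},{"delta_pos":[-2,0.5,0],"spin":0}]}}

```text
t: 1.92
eef_pos: [520.1, 314.1, 58.9]
tool_rot: [[-0.985, 0.173, 0.005], [0.173, 0.985, 0.002], [-0.005, 0.003, -1.0]]
contact_force: [0.5, 0.7, 0.5]
gripper_width: 1.001
grasp_force: 0.0
```

Emit:
{"op": "apply_moves", "data": {"targets": [{"delta_pos":[0,0,0],"spin":0},{"delta_pos":[0,0,0],"spin":0},{"delta_pos":[0,0,0],"spin":0},{"delta_pos":[0,0,0],"spin":0},{"delta_pos":[0,0,0],"spin":0},{"delta_pos":[0,0,0],"spin":0}], "gripper": 1}}

```text
t: 2.42
eef_pos: [517.7, 312.6, 55.5]
tool_rot: [[-0.985, 0.174, -0.0], [0.174, 0.985, -0.0], [0.0, -0.0, -1.0]]
contact_force: [0.1, 0.0, 0.1]
gripper_width: 0.634
grasp_force: 0.0
```

```bash
python3 - <<'E'
from h import *
go(515,313,200)
E
```

```text
delta [   2.8   -0.1 -144.5] spin -0.01 t 2.42
```

Emit:
{"op": "apply_moves", "data": {"targets": [{"delta_pos":[0,0,0],"spin":0},{"delta_pos":[0,0,0],"spin":0},{"delta_pos":[0,0,0],"spin":0},{"delta_pos":[0,0,0],"spin":0},{"delta_pos":[0,0,0],"spin":0},{"delta_pos":[0,0,0],"spin":0},{"delta_pos":[0,0,0],"spin":0},{"delta_pos":[0,0,0],"spin":0}]}}

```text
t: 3.08
eef_pos: [517.7, 312.7, 55.5]
tool_rot: [[-0.985, 0.174, -0.0], [0.174, 0.985, -0.0], [0.0, -0.0, -1.0]]
contact_force: [0.2, 0.1, -0.4]
gripper_width: 0.222
grasp_force: 30.0
```

Emit:
{"op": "apply_moves", "data": {"targets": [{"delta_pos":[0,0,-40],"spin":0},{"delta_pos":[0,0,-80],"spin":0},{"delta_pos":[0,0,-120],"spin":0},{"delta_pos":[0,0,-145],"spin":0},{"delta_pos":[0,0,-145],"spin":0}]}}

```text
t: 3.5
eef_pos: [521.5, 314.4, 208.8]
tool_rot: [[-0.985, 0.174, 0.012], [0.174, 0.985, 0.005], [-0.01, 0.007, -1.0]]
contact_force: [1.4, 0.5, 0.4]
gripper_width: 0.221
grasp_force: 30.0
```

```bash
python3 - <<'E'
from h import *
s=get_state();print(s['grasp_force'],s['gripper_width']);go(557,65,230)
E
```

```text
29.984892908250913 0.22113072046279997
delta [ -78.5 -239.3  -22.1] spin 0.01 t 3.5
```

```bash
python3 - <<'E'
from h import *
R=get_state()['tool_rot'];R=np.array([[-.985,.174,0],[.174,.985,0],[0,0,-1.]])
print(R.T@(np.array([685,45,205])-[517.7,312.7,200.5]))
E
```

```text
[-211.4 -234.6   -4.5]
```

Emit:
{"op": "apply_moves", "data": {"targets": [{"delta_pos":[-211,-235,-5],"spin":0},{"delta_pos":[-211,-235,-5],"spin":0},{"delta_pos":[-211,-235,-5],"spin":0},{"delta_pos":[-211,-235,-5],"spin":0},{"delta_pos":[-211,-235,-5],"spin":0},{"delta_pos":[-211,-235,-5],"spin":0},{"delta_pos":[-211,-235,-5],"spin":0},{"delta_pos":[-211,-235,-5],"spin":0},{"delta_pos":[-211,-235,-5],"spin":0},{"delta_pos":[-211,-235,-5],"spin":0},{"delta_pos":[-211,-235,-5],"spin":0},{"delta_pos":[-211,-235,-5],"spin":0}]}}

```text
t: 4.5
eef_pos: [684.0, 46.0, 204.9]
tool_rot: [[-0.985, 0.172, -0.001], [0.172, 0.985, 0.0], [0.001, 0.0, -1.0]]
contact_force: [-0.5, 0.1, 0.9]
gripper_width: 0.224
grasp_force: 30.0
```

```bash
python3 - <<'E'
from h import *
im,T=snap('wrist','w3'); print(T[0],T[1]); print(proj('wrist',(557,65,99),T),proj('wrist',(645.6,51,99),T))
np.savez('w3.npz',p=T[0],R=T[1])
E
```

```text
[684.   46.  204.9] [[-1.   0.2 -0. ]
 [ 0.2  1.   0. ]
 [ 0.   0.  -1. ]]
[314.5  24. ] [316.8 151.6]
```

View pics/w3.png

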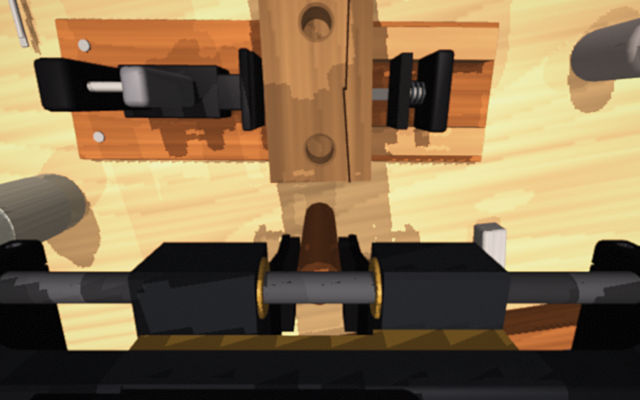

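The bores are at (316.5,22) and (319.5,148), and the held dowel's tip is at about (320,203). The plank is aligned with the image, so the yaw is right to about 0.5°.

```bash
python3 - <<'E'
from h import *
d=np.load('w3.npz');T=(d['p'],d['R']);im=cv2.imread('pics/w3.png')
g=cv2.cvtColor(im,cv2.COLOR_BGR2GRAY)
for (u,v) in [(316,22),(319,148)]:
    y0=max(v-24,0);c=cv2.GaussianBlur(cv2.resize(g[y0:v+24,u-24:u+24],None,fx=4,fy=4,interpolation=cv2.INTER_CUBIC),(5,5),0)
    for r in cv2.HoughCircles(c,cv2.HOUGH_GRADIENT_ALT,1.5,5,param1=150,param2=.6,minRadius=40,maxRadius=80)[0][:4] if cv2.HoughCircles(c,cv2.HOUGH_GRADIENT_ALT,1.5,5,param1=150,param2=.6,minRadius=40,maxRadius=80) is not None else []:
        print('circ',u-24+r[0]/4,y0+r[1]/4,r[2]/4)
A=onz('wrist',(316.5,22),99,T);B=onz('wrist',(319.5,148),99,T);print(A,B,np.linalg.norm(A-B))
q=onz('wrist',(319.5,203),T[0][2]-55.5,T);print('dowel near rim, tool',T[1][:,:2].T[:,:2]@(q-T[0][:2]))
# handle top, plank corners
for u in [(57,20),(498,23),(80,158),(480,162)]: print('plank',onz('wrist',u,18,T))
print('handle',onz('wrist',(37,60),161,T),onz('wrist',(47,109),161,T),onz('wrist',(122,67),150,T),onz('wrist',(122,105),150,T))
cv2.imwrite('pics/w3c.png',np.vstack([cv2.resize(im[0:60,260:380],None,fx=5,fy=5,interpolation=cv2.INTER_CUBIC),cv2.resize(im[120:180,260:380],None,fx=5,fy=5,interpolation=cv2.INTER_CUBIC)]))
E
```

```text
circ 316.375 21.0 14.924917
circ 320.5 148.375 15.122649
[556.   66.6] [643.2  53.5] 88.19149022799301
dowel near rim, tool [11.7  0.4]
plank [ 496.6 -164.4]
plank [568.5 232.8]
plank [ 620.9 -188.6]
plank [694.7 210.2]
handle [561.1 -91.3] [587.  -95.8] [570.6 -51.7] [591.2 -58.6]
```

View pics/w3c.png

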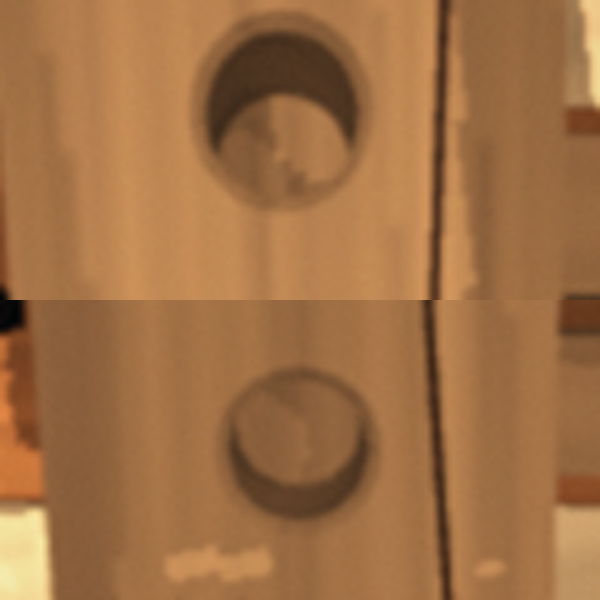

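Emit:
{"op": "apply_moves", "data": {"targets": [{"delta_pos":[15,0,20],"spin":0},{"delta_pos":[15,0,42],"spin":0},{"delta_pos":[15,0,42],"spin":0},{"delta_pos":[15,0,42],"spin":0},{"delta_pos":[15,0,42],"spin":0},{"delta_pos":[15,0,42],"spin":0}]}}

```text
t: 5.05
eef_pos: [671.1, 47.6, 165.6]
tool_rot: [[-0.985, 0.173, 0.003], [0.173, 0.985, -0.0], [-0.003, 0.0, -1.0]]
contact_force: [0.3, -0.5, -0.5]
gripper_width: 0.218
grasp_force: 30.0
```

```bash
python3 - <<'E'
from h import *
im,T=snap('wrist','w4'); print(T[0]); print(proj('wrist',(644.5,52.5,99),T),proj('wrist',T[0]-[0,0,55.5],T))
np.savez('w4.npz',p=T[0],R=T[1])
cv2.imwrite('pics/w4c.png',cv2.resize(im[110:260,240:400],None,fx=4,fy=4,interpolation=cv2.INTER_CUBIC))
E
```

```text
[671.1  47.6 165.6]
[319.2 176.1] [318.9 219.6]
```

View pics/w4c.png

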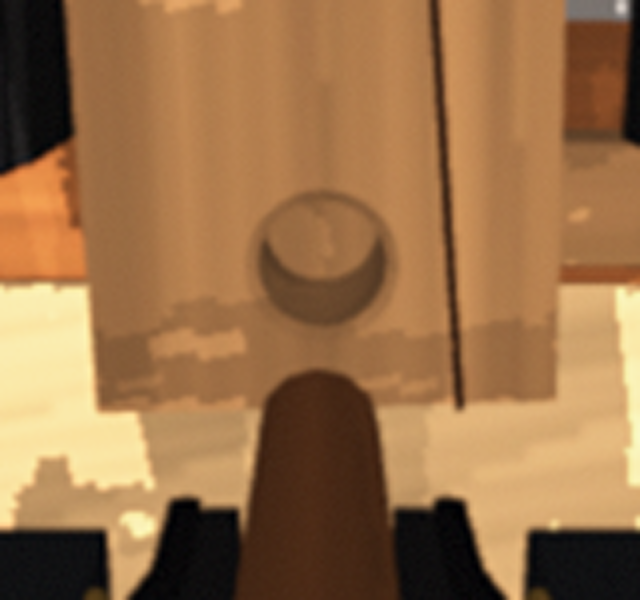

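The bore mouth is centred at (320.4,174.5) and the dowel tip's near rim is at (319.6,202.5). Measuring both in the same image gives me the relative shift.

```bash
python3 - <<'E'
from h import *
d=np.load('w4.npz');T=(d['p'],d['R']);R=T[1]
h=onz('wrist',(320.4,174.5),99,T); q=onz('wrist',(319.6,202.5),T[0][2]-55.5,T)
th=R[:,:2].T[:,:2]@(h-T[0][:2]); tq=R[:,:2].T[:,:2]@(q-T[0][:2])-[9.4,0]
print(h,th,tq,'shift',th-tq)
# hole A by wrist offset
s=get_state();print(s['eef_pos'],s['t'])
E
```

```text
[643.6  53.5] [28.2  1. ] [2.4 0.4] shift [25.8  0.5]
[671.2  47.4 165.6] 5.1
```

Emit:
{"op": "apply_moves", "data": {"targets": [{"delta_pos":[25,0.5,0],"spin":0},{"delta_pos":[25,0.5,0],"spin":0},{"delta_pos":[25,0.5,0],"spin":0},{"delta_pos":[25,0.5,0],"spin":0},{"delta_pos":[25,0.5,0],"spin":0},{"delta_pos":[25,0.5,0],"spin":0},{"delta_pos":[25,0.5,0],"spin":0}]}}

```text
t: 5.68
eef_pos: [646.1, 51.9, 163.9]
tool_rot: [[-0.985, 0.174, 0.001], [0.174, 0.985, -0.0], [-0.001, 0.0, -1.0]]
contact_force: [0.0, -0.1, -0.4]
gripper_width: 0.221
grasp_force: 30.0
```

```bash
python3 -c "
from h import *
go(645.6,52.5,150)"
```

```text
delta [ 0.6  0.5 13.9] spin -0.01 t 5.68
```

Emit:
{"op": "apply_moves", "data": {"targets": [{"delta_pos":[0.5,0.5,3],"spin":0},{"delta_pos":[0.5,0.5,6],"spin":0},{"delta_pos":[0.5,0.5,9],"spin":0},{"delta_pos":[0.5,0.5,11],"spin":0},{"delta_pos":[0.5,0.5,13],"spin":0},{"delta_pos":[0.5,0.5,14],"spin":0},{"delta_pos":[0.5,0.5,14],"spin":0},{"delta_pos":[0.5,0.5,14],"spin":0}]}}

```text
t: 6.35
eef_pos: [645.4, 52.6, 149.5]
tool_rot: [[-0.985, 0.174, 0.001], [0.174, 0.985, -0.0], [-0.001, 0.0, -1.0]]
contact_force: [1.7, -0.7, 1.2]
gripper_width: 0.219
grasp_force: 30.0
```

Emit:
{"op": "apply_moves", "data": {"targets": [{"delta_pos":[-0.4,-0.2,4],"spin":0},{"delta_pos":[-0.4,-0.2,8],"spin":0},{"delta_pos":[-0.4,-0.2,12],"spin":0},{"delta_pos":[-0.4,-0.2,16],"spin":0},{"delta_pos":[-0.4,-0.2,20],"spin":0},{"delta_pos":[-0.4,-0.2,20],"spin":0}]}}

```text
t: 6.85
eef_pos: [645.3, 52.4, 128.5]
tool_rot: [[-0.985, 0.174, -0.0], [0.174, 0.985, 0.0], [0.0, -0.0, -1.0]]
contact_force: [2.2, -0.6, -2.2]
gripper_width: 0.218
grasp_force: 30.0
```

Emit:
{"op": "apply_moves", "data": {"targets": [{"delta_pos":[-0.7,-0.2,4],"spin":0},{"delta_pos":[-0.7,-0.2,8],"spin":0},{"delta_pos":[-0.7,-0.2,11],"spin":0},{"delta_pos":[-0.7,-0.2,13],"spin":0},{"delta_pos":[-0.7,-0.2,13],"spin":0},{"delta_pos":[-0.7,-0.2,13],"spin":0}]}}

```text
t: 7.35
eef_pos: [645.6, 52.1, 115.9]
tool_rot: [[-0.985, 0.174, -0.001], [0.174, 0.985, 0.0], [0.001, -0.0, -1.0]]
contact_force: [1.5, -0.2, -1.6]
gripper_width: 0.22
grasp_force: 30.0
```

Emit:
{"op": "apply_moves", "data": {"targets": [{"delta_pos":[-0.3,0,0.7],"spin":0},{"delta_pos":[-0.3,0,1.2],"spin":0},{"delta_pos":[-0.3,0,1.8],"spin":0},{"delta_pos":[-0.3,0,1.8],"spin":0}]}}

```text
t: 7.68
eef_pos: [646.0, 51.9, 114.5]
tool_rot: [[-0.985, 0.174, -0.001], [0.174, 0.985, -0.0], [0.001, -0.0, -1.0]]
contact_force: [-1.1, -0.2, -0.4]
gripper_width: 0.219
grasp_force: 30.0
```

Emit:
{"op": "apply_moves", "data": {"targets": [{"delta_pos":[0,0,0],"spin":0},{"delta_pos":[0,0,0],"spin":0},{"delta_pos":[0,0,0],"spin":0},{"delta_pos":[0,0,0],"spin":0}], "gripper": 0.5}}

```text
t: 8.02
eef_pos: [646.4, 52.0, 114.8]
tool_rot: [[-0.985, 0.174, 0.0], [0.174, 0.985, -0.0], [-0.0, -0.0, -1.0]]
contact_force: [-0.5, -0.6, -0.2]
gripper_width: 0.437
grasp_force: 0.0
```

Emit:
{"op": "apply_moves", "data": {"targets": [{"delta_pos":[0,0,-20],"spin":0},{"delta_pos":[0,0,-50],"spin":0},{"delta_pos":[0,0,-90],"spin":0},{"delta_pos":[0,0,-130],"spin":0},{"delta_pos":[0,0,-150],"spin":0},{"delta_pos":[0,0,-150],"spin":0},{"delta_pos":[0,0,-150],"spin":0},{"delta_pos":[0,0,-150],"spin":0}]}}

```text
t: 8.68
eef_pos: [645.8, 52.0, 263.6]
tool_rot: [[-0.985, 0.174, -0.001], [0.174, 0.985, 0.0], [0.001, -0.0, -1.0]]
contact_force: [-0.1, -0.5, -0.0]
gripper_width: 0.497
grasp_force: 0.0
```

```bash
python3 - <<'E'
from h import *
im,T=snap('wrist','w5'); a,_=snap('scene','s5'); b,_=snap('side','d5');go(473,-356,230)
np.savez('w5.npz',p=T[0],R=T[1]); print(T[0])
# fixed-cam predicted dowel tops at home (z149) in hole B
print(proj('scene',(645.6,52,149)),proj('side',(645.6,52,149)),proj('wrist',(645.6,52,149),T))
E
```

```text
delta [  98.7 -431.8   33. ] spin -0.0 t 8.83
[645.8  52.  263.6]
[323.3 214.6] [359.5 168.6] [318.9 196.9]
```

Emit:
{"op": "apply_moves", "data": {"targets": [{"delta_pos":[99,-432,33],"spin":0},{"delta_pos":[99,-432,33],"spin":0},{"delta_pos":[99,-432,33],"spin":0},{"delta_pos":[99,-432,33],"spin":0},{"delta_pos":[99,-432,33],"spin":0},{"delta_pos":[99,-432,33],"spin":0},{"delta_pos":[99,-432,33],"spin":0},{"delta_pos":[99,-432,33],"spin":0},{"delta_pos":[99,-432,33],"spin":0},{"delta_pos":[99,-432,33],"spin":0},{"delta_pos":[99,-432,33],"spin":0},{"delta_pos":[99,-432,33],"spin":0}], "gripper": 0}}

```text
t: 9.83
eef_pos: [470.4, -360.6, 229.5]
tool_rot: [[-0.984, 0.179, -0.003], [0.179, 0.984, 0.0], [0.003, -0.0, -1.0]]
contact_force: [-0.6, 0.3, 0.1]
gripper_width: 1.0
grasp_force: 0.0
```

```bash
python3 - <<'E'
from h import *
a=cv2.imread('pics/scene0.png').astype(int);b=cv2.imread('pics/s5.png').astype(int)
d=np.abs(a-b).sum(2)>90
ys,xs=np.nonzero(d[195:240,305:340]);print('scene rows',ys.min()+195,ys.max()+195,'cols',xs.min()+305,xs.max()+305)
for z in (149,153,160): print(z,proj('scene',(645.6,52,z)))
E
```

```text
scene rows 199 239 cols 306 339
149 [323.3 214.6]
153 [323.3 213.4]
160 [323.4 211.3]
```

Emit:
{"op": "apply_moves", "data": {"targets": [{"delta_pos":[0,0,15],"spin":0},{"delta_pos":[0,0,30],"spin":0},{"delta_pos":[0,0,30],"spin":0},{"delta_pos":[0,0,30],"spin":0},{"delta_pos":[0,0,30],"spin":0}]}}

```text
t: 10.25
eef_pos: [474.1, -355.8, 201.9]
tool_rot: [[-0.985, 0.173, -0.0], [0.173, 0.985, 0.0], [0.0, 0.0, -1.0]]
contact_force: [-0.5, -0.2, -0.1]
gripper_width: 0.997
grasp_force: 0.0
```

```bash
python3 - <<'E'
from h import *
w1=cv2.cvtColor(cv2.imread('pics/w1.png'),cv2.COLOR_BGR2HSV)
print('w1 top',w1[194,318],'side',w1[178,318],'table',w1[150,300],w1[195,340])
im,T=snap('wrist','w6');np.savez('w6.npz',p=T[0],R=T[1]);print(T[0],get_state()['t'])
print('pred',proj('wrist',(473,-356,90),T),proj('wrist',(473,-356,0),T))
def seg(im,box):
    h=cv2.cvtColor(im,cv2.COLOR_BGR2HSV)
    m=((h[...,0]<13)&(h[...,1]>140)).astype(np.uint8)
    m[:box[1]]=0;m[box[3]:]=0;m[:,:box[0]]=0;m[:,box[2]:]=0
    n,l,st,c=cv2.connectedComponentsWithStats(m)
    for i in range(1,n):
        if st[i,4]>60: print(st[i],c[i])
seg(cv2.imread('pics/w1.png'),(290,130,350,230)); print('--'); seg(im,(200,60,440,235))
E
```

```text
w1 top [ 11 187 132] side [ 11 185  66] table [ 22 102 211] [ 26  89 211]
[ 474.1 -355.8  201.9] 10.3
pred [318.4 196.5] [318.5 175. ]
[307 167  23  40 713] [318.  187.9]
--
[ 286  166   42   69 1733] [310.3 206.7]
```

```bash
python3 - <<'E'
from h import *
im=cv2.imread('pics/w6.png');h=cv2.cvtColor(im,cv2.COLOR_BGR2HSV)
m=((h[...,0]<13)&(h[...,1]>140))
for v in range(160,236,4): print(v,''.join('#' if x else '.' for x in m[v,270:345]), h[v,318])
E
```

```text
160 ........................................................................... [ 16 125 192]
164 ........................................................................... [ 15 131 167]
168 .........................................############...................... [ 11 183  60]
172 ........................................###############.................... [ 12 193  58]
176 ......................................##################................... [ 12 190  59]
180 ......................................##################................... [ 11 185  58]
184 .....................................####################.................. [ 11 186 151]
188 ....................................######################................. [ 11 186 151]
192 ...................................#######################................. [ 12 186 145]
196 ...................................#######################................. [ 11 188 137]
200 .....................................###################................... [ 11 188 140]
204 .........................................############...................... [ 12 188 148]
208 ................................####################....................... [ 11 185  51]
212 ..................##########.########################...................... [ 12 189 150]
216 ................######################################..................... [ 12 186 155]
220 ................######################################..................... [ 12 189 154]
224 .................######################################.................... [ 11 186 152]
228 ..................######################################................... [ 11 187 142]
232 ...................######################################.................. [ 12 189  81]
```

```bash
python3 - <<'E'
from h import *
d=np.load('w6.npz');T=(d['p'],d['R'])
p=onz('wrist',(316.6,194.8),90,T);print(p);go(p[0],p[1],55.5)
E
```

```text
[ 471.3 -357.2]
delta [  2.9  -1.6 147. ] spin 0.04 t 10.3
```

Emit:
{"op": "apply_moves", "data": {"targets": [{"delta_pos":[2,-1.5,40],"spin":0},{"delta_pos":[2,-1.5,80],"spin":0},{"delta_pos":[2,-1.5,115],"spin":0},{"delta_pos":[2,-1.5,140],"spin":0},{"delta_pos":[2,-1.5,147],"spin":0},{"delta_pos":[2,-1.5,147],"spin":0},{"delta_pos":[2,-1.5,147],"spin":0},{"delta_pos":[2,-1.5,147],"spin":0}]}}

```text
t: 10.97
eef_pos: [473.3, -358.9, 57.7]
tool_rot: [[-0.985, 0.173, 0.003], [0.173, 0.985, -0.003], [-0.004, -0.003, -1.0]]
contact_force: [0.5, -0.3, -0.2]
gripper_width: 0.997
grasp_force: 0.0
```

Emit:
{"op": "apply_moves", "data": {"targets": [{"delta_pos":[0,0,0],"spin":0},{"delta_pos":[0,0,0],"spin":0},{"delta_pos":[0,0,0],"spin":0},{"delta_pos":[0,0,0],"spin":0},{"delta_pos":[0,0,0],"spin":0},{"delta_pos":[0,0,0],"spin":0},{"delta_pos":[0,0,0],"spin":0},{"delta_pos":[0,0,0],"spin":0},{"delta_pos":[0,0,0],"spin":0},{"delta_pos":[0,0,0],"spin":0},{"delta_pos":[0,0,0],"spin":0},{"delta_pos":[0,0,0],"spin":0}], "gripper": 1}}

```text
t: 11.97
eef_pos: [471.6, -357.4, 54.7]
tool_rot: [[-0.985, 0.174, -0.0], [0.174, 0.985, 0.0], [0.0, 0.0, -1.0]]
contact_force: [-0.2, -0.5, -0.5]
gripper_width: 0.222
grasp_force: 30.0
```

Emit:
{"op": "apply_moves", "data": {"targets": [{"delta_pos":[0,0,-10],"spin":0},{"delta_pos":[0,0,-45],"spin":0},{"delta_pos":[0,0,-85],"spin":0},{"delta_pos":[0,0,-125],"spin":0},{"delta_pos":[0,0,-165],"spin":0},{"delta_pos":[0,0,-195],"spin":0},{"delta_pos":[0,0,-195],"spin":0},{"delta_pos":[0,0,-195],"spin":0}]}}

```text
t: 12.63
eef_pos: [472.7, -358.4, 253.5]
tool_rot: [[-0.985, 0.174, 0.004], [0.174, 0.985, -0.004], [-0.005, -0.004, -1.0]]
contact_force: [0.4, -0.0, -0.9]
gripper_width: 0.218
grasp_force: 30.0
```

```bash
python3 - <<'E'
from h import *
# hole A + 26 mm along -tool x
go(557+26*.985,65.5-26*.174,250)
E
```

```text
delta [-35.4 432.1   2.1] spin 0.0 t 12.63
```

Emit:
{"op": "apply_moves", "data": {"targets": [{"delta_pos":[-35,432,2],"spin":0},{"delta_pos":[-35,432,2],"spin":0},{"delta_pos":[-35,432,2],"spin":0},{"delta_pos":[-35,432,2],"spin":0},{"delta_pos":[-35,432,2],"spin":0},{"delta_pos":[-35,432,2],"spin":0},{"delta_pos":[-35,432,2],"spin":0},{"delta_pos":[-35,432,2],"spin":0},{"delta_pos":[-35,432,2],"spin":0},{"delta_pos":[-35,432,2],"spin":0},{"delta_pos":[-35,432,2],"spin":0},{"delta_pos":[-35,432,2],"spin":0}]}}

```text
t: 13.63
eef_pos: [580.2, 66.2, 245.4]
tool_rot: [[-0.986, 0.169, -0.004], [0.169, 0.986, 0.001], [0.004, 0.001, -1.0]]
contact_force: [-1.0, 0.0, 0.0]
gripper_width: 0.222
grasp_force: 30.0
```

Emit:
{"op": "apply_moves", "data": {"targets": [{"delta_pos":[0,0,30],"spin":0},{"delta_pos":[0,0,60],"spin":0},{"delta_pos":[0,0,87],"spin":0},{"delta_pos":[0,0,87],"spin":0},{"delta_pos":[0,0,87],"spin":0},{"delta_pos":[0,0,87],"spin":0},{"delta_pos":[0,0,87],"spin":0}]}}

```text
t: 14.22
eef_pos: [582.1, 61.5, 162.6]
tool_rot: [[-0.985, 0.174, 0.002], [0.174, 0.985, -0.0], [-0.002, 0.0, -1.0]]
contact_force: [0.2, 0.2, 0.2]
gripper_width: 0.219
grasp_force: 30.0
```

```bash
python3 - <<'E'
from h import *
im,T=snap('wrist','w7');np.savez('w7.npz',p=T[0],R=T[1]);print(T[0],get_state()['t'])
h=cv2.cvtColor(im,cv2.COLOR_BGR2HSV)
print('pred',proj('wrist',(557,65.5,99),T),proj('wrist',T[0]-[0,0,54.7],T))
m=((h[...,0]<13)&(h[...,1]>140))
for v in range(190,232,2): print(v,''.join('#' if x else '.' for x in m[v,290:350]))
g=h[...,2]
u0,v0=proj('wrist',(557,65.5,99),T).astype(int)
c=cv2.GaussianBlur(cv2.resize(g[v0-28:v0+28,u0-28:u0+28],None,fx=4,fy=4,interpolation=cv2.INTER_CUBIC),(5,5),0)
for p2 in (.8,.5):
    r=cv2.HoughCircles(c,cv2.HOUGH_GRADIENT_ALT,1.5,4,param1=120,param2=p2,minRadius=50,maxRadius=90)
    if r is not None:
        for q in r[0]: print(p2,u0-28+q[0]/4,v0-28+q[1]/4,q[2]/4)
# same on w4 for calibration (hand 320.4,174.5)
g4=cv2.cvtColor(cv2.imread('pics/w4.png') ,cv2.COLOR_BGR2HSV)[...,2]
c=cv2.GaussianBlur(cv2.resize(g4[146:202,292:348],None,fx=4,fy=4,interpolation=cv2.INTER_CUBIC),(5,5),0)
r=cv2.HoughCircles(c,cv2.HOUGH_GRADIENT_ALT,1.5,4,param1=120,param2=.5,minRadius=50,maxRadius=90)
print('w4',None if r is None else [(292+q[0]/4,146+q[1]/4,q[2]/4) for q in r[0]])
E
```

```text
[582.1  61.5 162.6] 14.2667
pred [318.3 179.5] [318.9 220.1]
190 ............................................................
192 ............................................................
194 ............................................................
196 ............................................................
198 ............................................................
200 ............................................................
202 ............................................................
204 ............................................................
206 ............................................................
208 ..............................#.............................
210 .....................################.......................
212 ..................#####################.....................
214 .................########################...................
216 ...............###########################..................
218 ...............############################.................
220 ...............############################.................
222 ...............############################.................
224 ..............##############################................
226 ..............##############################................
228 ..............##############################................
230 ..............###############################...............
0.8 320.75 175.0 17.559086
0.5 320.75 175.0 17.559086
0.5 318.875 166.0 14.0552025
w4 [(np.float32(320.5), np.float32(175.25), np.float32(15.914854)), (np.float32(320.5), np.float32(175.25), np.float32(18.32889)), (np.float32(319.75), np.float32(166.625), np.float32(13.360593))]
```

```bash
python3 - <<'E'
from h import *
for f,h,z in (('w4',(320.5,175),55.5),('w7',(320.75,175),54.7)):
    d=np.load(f+'.npz');T=(d['p'],d['R']);R=T[1]
    H=cv2.cvtColor(cv2.imread(f'pics/{f}.png'),cv2.COLOR_BGR2HSV);m=((H[...,0]<13)&(H[...,1]>140)&(np.arange(400)[:,None]>194))
    v=[i for i in range(195,230) if m[i,312:328].sum()>=8][0]; row=np.nonzero(m[216,290:350])[0]+290; u=row.mean()
    hw=onz('wrist',h,99,T);q=onz('wrist',(u,v-1),T[0][2]-z,T)
    f2=lambda w:R[:2,:2].T@(w-T[0][:2])
    print(f,u,v,hw,'hole',f2(hw),'tip',f2(q)-[9.4,0],'shift',f2(hw)-f2(q)+[9.4,0])
go(0,0,0)
E
```

```text
w4 319.8888888888889 204 [643.9  53.5] hole [27.8  1. ] tip [2.1 0.6] shift [25.8  0.4]
w7 318.0 209 [554.3  67.6] hole [28.5  1.2] tip [-1.1 -0.6] shift [29.5  1.8]
delta [ 563.1 -162.   161.1] spin -0.02 t 14.27
```

Emit:
{"op": "apply_moves", "data": {"targets": [{"delta_pos":[29,1.5,0],"spin":0},{"delta_pos":[29,1.5,0],"spin":0},{"delta_pos":[29,1.5,0],"spin":0},{"delta_pos":[29,1.5,0],"spin":0},{"delta_pos":[29,1.5,0],"spin":0},{"delta_pos":[29,1.5,0],"spin":0},{"delta_pos":[29,1.5,0],"spin":0}]}}

```text
t: 14.85
eef_pos: [553.5, 68.4, 161.2]
tool_rot: [[-0.985, 0.174, 0.001], [0.174, 0.985, -0.0], [-0.001, 0.0, -1.0]]
contact_force: [-0.3, 0.3, 0.1]
gripper_width: 0.221
grasp_force: 30.0
```

```bash
python3 -c "
from h import *
R=np.array([[-.985,.174],[.174,.985]])
p=np.array([582.1,61.5])+R@[29.2,1.5];print(p);go(*p,149)"
```

```text
[553.6  68.1]
delta [-0.2 -0.3 12.2] spin -0.01 t 14.85
```

Emit:
{"op": "apply_moves", "data": {"targets": [{"delta_pos":[-0.5,-0.5,3],"spin":0},{"delta_pos":[-0.5,-0.5,6],"spin":0},{"delta_pos":[-0.5,-0.5,8],"spin":0},{"delta_pos":[-0.5,-0.5,10],"spin":0},{"delta_pos":[-0.5,-0.5,12],"spin":0},{"delta_pos":[-0.5,-0.5,13],"spin":0},{"delta_pos":[-0.5,-0.5,13],"spin":0},{"delta_pos":[-0.5,-0.5,13],"spin":0}]}}

```text
t: 15.52
eef_pos: [553.4, 67.7, 147.6]
tool_rot: [[-0.985, 0.174, 0.0], [0.174, 0.985, -0.0], [-0.0, -0.0, -1.0]]
contact_force: [1.4, -1.4, -1.6]
gripper_width: 0.222
grasp_force: 30.0
```

Emit:
{"op": "apply_moves", "data": {"targets": [{"delta_pos":[-0.5,-0.4,4],"spin":0},{"delta_pos":[-0.5,-0.4,8],"spin":0},{"delta_pos":[-0.5,-0.4,12],"spin":0},{"delta_pos":[-0.5,-0.4,16],"spin":0},{"delta_pos":[-0.5,-0.4,20],"spin":0},{"delta_pos":[-0.5,-0.4,20],"spin":0}]}}

```text
t: 16.02
eef_pos: [553.5, 67.4, 126.8]
tool_rot: [[-0.985, 0.174, -0.0], [0.174, 0.985, -0.0], [0.0, -0.0, -1.0]]
contact_force: [2.4, -0.5, -1.6]
gripper_width: 0.22
grasp_force: 30.0
```

Emit:
{"op": "apply_moves", "data": {"targets": [{"delta_pos":[-0.7,-0.2,4],"spin":0},{"delta_pos":[-0.7,-0.2,8],"spin":0},{"delta_pos":[-0.7,-0.2,11],"spin":0},{"delta_pos":[-0.7,-0.2,13],"spin":0},{"delta_pos":[-0.7,-0.2,13],"spin":0},{"delta_pos":[-0.7,-0.2,13],"spin":0}]}}

```text
t: 16.52
eef_pos: [553.9, 67.2, 114.3]
tool_rot: [[-0.985, 0.174, -0.001], [0.174, 0.985, 0.0], [0.001, -0.0, -1.0]]
contact_force: [0.1, -0.9, -1.7]
gripper_width: 0.219
grasp_force: 30.0
```

Emit:
{"op": "apply_moves", "data": {"targets": [{"delta_pos":[0,0,0],"spin":0},{"delta_pos":[0,0,0],"spin":0},{"delta_pos":[0,0,0],"spin":0},{"delta_pos":[0,0,0],"spin":0}], "gripper": 0.5}}

```text
t: 16.85
eef_pos: [554.1, 67.2, 114.8]
tool_rot: [[-0.985, 0.174, -0.0], [0.174, 0.985, 0.0], [0.0, 0.0, -1.0]]
contact_force: [-0.3, -0.1, -0.2]
gripper_width: 0.435
grasp_force: 0.0
```

Emit:
{"op": "apply_moves", "data": {"targets": [{"delta_pos":[0,0,-20],"spin":0},{"delta_pos":[0,0,-50],"spin":0},{"delta_pos":[0,0,-90],"spin":0},{"delta_pos":[0,0,-120],"spin":0},{"delta_pos":[0,0,-140],"spin":0},{"delta_pos":[0,0,-140],"spin":0},{"delta_pos":[0,0,-140],"spin":0}]}}

```text
t: 17.43
eef_pos: [555.1, 67.2, 256.5]
tool_rot: [[-0.985, 0.174, 0.003], [0.174, 0.985, -0.0], [-0.003, 0.001, -1.0]]
contact_force: [-0.6, 0.2, -0.4]
gripper_width: 0.499
grasp_force: 0.0
```

```bash
python3 - <<'E'
from h import *
im,T=snap('wrist','w8');np.savez('w8.npz',p=T[0],R=T[1]);print(T[0],get_state()['t'])
snap('scene','s8');snap('side','d8')
def top(P0,im,name,T=None,z=149):
    pass
for nm,P in (('A',(554.7,67)),('B',(644.5,52.5))):
    print(nm,'scene',proj('scene',(*P,149)),'side',proj('side',(*P,149)),'wrist',proj('wrist',(*P,149),T))
H=cv2.cvtColor(cv2.imread('pics/s8.png'),cv2.COLOR_BGR2HSV)
for v in range(178,236,2): print(v,''.join('#' if (p[0]<13 and p[1]>150) else '.' for p in H[v,310:350]))
E
```

```text
[555.1  67.2 256.5] 17.4833
A scene [335.9 192. ] side [327.3 175. ] wrist [318.6 198.3]
B scene [323.6 214.4] side [359.1 168.6] wrist [320.  298.1]
178 ........................................
180 ........................................
182 ........................................
184 ........................................
186 ........................................
188 ........................................
190 ........................................
192 ........................................
194 ........................................
196 ........................................
198 ........................................
200 ........................................
202 ........................................
204 ........................................
206 ........................................
208 ........................................
210 ........................................
212 ........................................
214 ........................................
216 ........................................
218 ........................................
220 ........................................
222 ........................................
224 ........................................
226 ........................................
228 ........................................
230 ........................................
232 ........................................
234 ........................................
```

```bash
python3 -c "
from h import *
go(580,-75,256)"
```

```text
delta [ -51.  -135.4   -3.2] spin -0.0 t 17.58
```

Emit:
{"op": "apply_moves", "data": {"targets": [{"delta_pos":[-51,-136,0],"spin":0},{"delta_pos":[-51,-136,0],"spin":0},{"delta_pos":[-51,-136,0],"spin":0},{"delta_pos":[-51,-136,0],"spin":0},{"delta_pos":[-51,-136,0],"spin":0},{"delta_pos":[-51,-136,0],"spin":0},{"delta_pos":[-51,-136,0],"spin":0},{"delta_pos":[-51,-136,0],"spin":0},{"delta_pos":[-51,-136,0],"spin":0}], "gripper": 0}}

```text
t: 18.33
eef_pos: [580.6, -74.2, 254.4]
tool_rot: [[-0.985, 0.172, -0.001], [0.172, 0.985, 0.0], [0.001, 0.0, -1.0]]
contact_force: [-1.2, -0.9, -0.1]
gripper_width: 0.989
grasp_force: 0.0
```

```bash
python3 - <<'E'
from h import *
im,T=snap('wrist','w9');np.savez('w9.npz',p=T[0],R=T[1]);print(T[0],get_state()['t'])
a,_=snap('scene','s9');b,_=snap('side','d9')
r=lambda im,x,y,w,h,s:cv2.resize(im[y:y+h,x:x+w],None,fx=s,fy=s,interpolation=cv2.INTER_CUBIC)
m=np.zeros((600,800,3),np.uint8)
m[:360,:800]=r(im,220,90,400,180,2)
m[360:600,:400]=r(a,300,172,100,60,4)
m[360:600,400:]=r(b,300,150,100,60,4)
cv2.imwrite('pics/m9.png',m)
E
```

```text
[580.6 -74.2 254.4] 18.3833
```

View pics/m9.png

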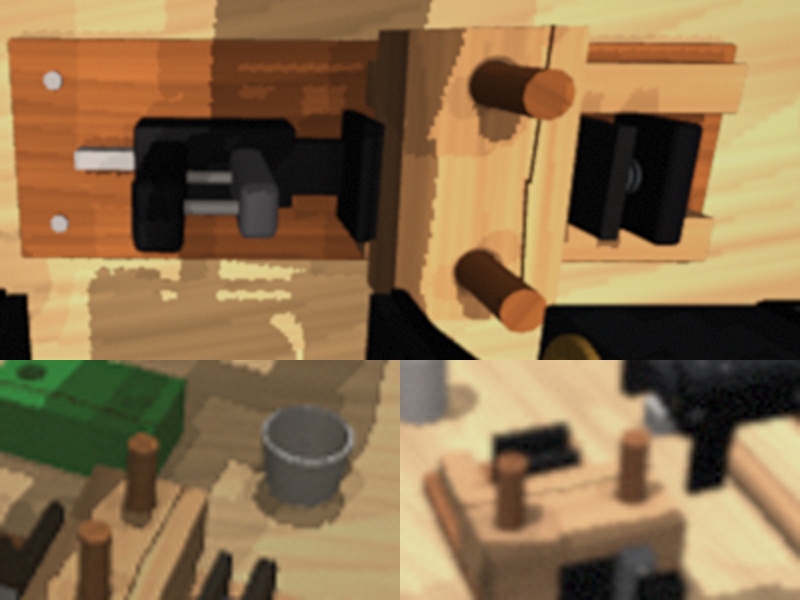

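The last crop shows both dowels home: their tops are at scene (335.7,192.7) and (323.7,215.7), as predicted for 50 mm standing out. The handle top spans u 287–312 with its centre near v 194. The trigger top is centred at (348.7,193). The moving jaw is still open, with a gap to the foot.

```bash
python3 - <<'E'
from h import *
d=np.load('w9.npz');T=(d['p'],d['R']);R=T[1]
f2=lambda w:R[:2,:2].T@(w-T[0][:2])
O=lambda u,z:f2(onz('wrist',u,z,T))
print('handle rear/front/centre',O((286.8,194),161),O((312.5,194),161),O((299.7,194.5),161))
print('trig rear/front/centre',O((339,193),150),O((358.5,193),150),O((348.7,193),150))
# pad & jaw: jaw top z97 ; foot end at z99 ; pad top z94
print('foot near end top, far end',O((220+405/2,90+150/2),99),O((220+575/2,90+150/2),99))
print('pad top left,right',O((220+570/2,90+115/2),94),O((220+636/2,90+122/2),94),'jaw',O((220+637/2,90+112/2),97),O((220+700/2,90+122/2),97))
print('fixed jaw right edge top',O((220+383/2,90+125/2),95))
go(0,0,0)
E
```

```text
handle rear/front/centre [  8.  -24.5] [ 8.  -4.9] [  7.6 -14.6]
trig rear/front/centre [ 6. 16.] [ 6.  31.4] [ 6.  23.7]
foot near end top, far end [19.8 96. ] [ 19.8 174.7]
pad top left,right [ 35.4 172.7] [ 32.2 203.9] jaw [ 37.1 201.7] [ 32.5 231.5]
fixed jaw right edge top [30.9 86. ]
delta [585.1 -26.5 254.7] spin 0.08 t 18.48
```

Emit:
{"op": "apply_moves", "data": {"targets": [{"delta_pos":[6,-3,30],"spin":0},{"delta_pos":[6,-3,60],"spin":0},{"delta_pos":[6,-3,60],"spin":0},{"delta_pos":[6,-3,75],"spin":0},{"delta_pos":[6,-3,90],"spin":0},{"delta_pos":[6,-3,105],"spin":0},{"delta_pos":[6,-3,120],"spin":0},{"delta_pos":[6,-3,135],"spin":0},{"delta_pos":[6,-3,147],"spin":0},{"delta_pos":[6,-3,147],"spin":0},{"delta_pos":[6,-3,147],"spin":0},{"delta_pos":[6,-3,147],"spin":0}]}}

```text
t: 19.48
eef_pos: [575.3, -77.7, 109.1]
tool_rot: [[-0.985, 0.174, 0.002], [0.174, 0.985, -0.0], [-0.002, -0.0, -1.0]]
contact_force: [0.5, -0.5, 0.5]
gripper_width: 1.002
grasp_force: 0.0
```

```bash
cat >> h.py <<'E'
def edges(tag):
    """wrist snap: print TCP, time, and save"""
    im,T=snap('wrist',tag);np.savez(tag+'.npz',p=T[0],R=T[1]);snap('scene',tag+'s');snap('side',tag+'d')
    s=get_state();print(T[0],'F',s['contact_force'],'w',round(87*s['gripper_width'],1),'gf',round(s['grasp_force'],1),'t',round(s['t'],2))
    return im,T
E
python3 - <<'E'
from h import *
im,T=edges('p0')
# where moving jaw (rear top) and dowel tops should appear in wrist view
R=T[1];o=np.array([580.6,-74.2])
d=np.load('w9.npz');W=lambda x,y,z:np.r_[d['p'][:2]+d['R'][:2,:2]@[x,y],z]
for P in (W(30,231,97),W(30,192,94),W(30,175,99)): print(proj('wrist',P,T),proj('scene',P),proj('side',P))
E
```

```text
[575.3 -77.7 109.1] F [-0.2 -0.   0.4] w 86.7 gf 0.0 t 19.63
[770.7 200. ] [367.9 221.2] [323.2 168.5]
[689.9 198.6] [353.3 218.1] [327.4 177.2]
[666.9 201.2] [347.2 215. ] [329.3 179.4]
```

Emit:
{"op": "apply_moves", "data": {"targets": [{"delta_pos":[0,0,1.5],"spin":0},{"delta_pos":[0,0,1.5],"spin":0},{"delta_pos":[0,0,1.5],"spin":0},{"delta_pos":[0,0,1.5],"spin":0},{"delta_pos":[0,0,1.5],"spin":0},{"delta_pos":[0,0,1.5],"spin":0},{"delta_pos":[0,0,1.5],"spin":0}], "gripper": 0.4}}

```text
t: 20.22
eef_pos: [574.9, -75.1, 106.3]
tool_rot: [[-0.985, 0.174, 0.001], [0.174, 0.985, 0.004], [-0.0, 0.004, -1.0]]
contact_force: [2.3, 10.4, -0.6]
gripper_width: 0.626
grasp_force: 5.1
```

```bash
cat >> h.py <<'E'
def track(tag,ref):
    """subpixel shift of jaw / dowel tops / trigger in the scene and side views, relative to ref"""
    for v,boxes in (('s',{'jaw':(362,205,14,26),'dowA':(329,187,14,16),'dowB':(316,209,15,16),'trig':(284,188,14,26)}),('d',{'dowA':(320,170,15,14),'dowB':(352,162,14,14),'jaw':(321,163,22,10)})):
        a=cv2.imread(f'pics/{ref}{v}.png',0);b=cv2.imread(f'pics/{tag}{v}.png',0)
        for n,(x,y,w,h) in boxes.items():
            P=10;k=6
            t=cv2.resize(a[y:y+h,x:x+w],None,fx=k,fy=k,interpolation=cv2.INTER_CUBIC)
            S=cv2.resize(b[y-P:y+h+P,x-P-8:x+w+P],None,fx=k,fy=k,interpolation=cv2.INTER_CUBIC)
            r=cv2.matchTemplate(S,t,cv2.TM_CCOEFF_NORMED);_,q,_,l=cv2.minMaxLoc(r)
            print(v,n,round(l[0]/k-P-8,2),round(l[1]/k-P,2),'q',round(q,2),end=' | ')
    print()
E
python3 - <<'E'
from h import *
edges('p1');track('p1','p0')
E
```

```text
[574.9 -75.1 106.3] F [1.9 9.9 0.5] w 53.1 gf 5.1 t 20.37
s jaw -1.33 -0.33 q 0.99 | s dowA 0.0 0.0 q 0.99 | s dowB 0.0 0.17 q 0.99 | s trig -2.5 -1.0 q 0.73 | d dowA 0.17 0.17 q 0.99 | d dowB -0.17 0.83 q 0.98 | d jaw 0.0 0.67 q 0.99 |
```

Emit:
{"op": "apply_moves", "data": {"targets": [{"delta_pos":[0,0,0],"spin":0},{"delta_pos":[0,0,0],"spin":0},{"delta_pos":[0,0,0],"spin":0},{"delta_pos":[0,0,0],"spin":0},{"delta_pos":[0,0,0],"spin":0}], "gripper": 0.6}}

```text
t: 20.78
eef_pos: [574.3, -78.6, 106.2]
tool_rot: [[-0.985, 0.174, -0.0], [0.174, 0.985, -0.001], [0.0, -0.001, -1.0]]
contact_force: [-1.7, -4.9, 0.8]
gripper_width: 0.465
grasp_force: 30.0
```

```bash
python3 - <<'E'
from h import *
edges('p2');track('p2','p0')
E
```

```text
[574.3 -78.6 106.2] F [-0.4 -5.2  0.6] w 40.4 gf 30.0 t 20.93
s jaw -5.17 -1.33 q 0.98 | s dowA 0.0 0.0 q 0.99 | s dowB 0.0 0.0 q 0.99 | s trig -18.0 10.0 q 0.53 | d dowA 0.67 0.83 q 0.88 | d dowB -0.67 1.17 q 0.98 | d jaw 0.67 2.33 q 0.95 |
```

Emit:
{"op": "apply_moves", "data": {"targets": [{"delta_pos":[0,-1,0],"spin":0},{"delta_pos":[0,-1,0],"spin":0},{"delta_pos":[0,-1,0],"spin":0},{"delta_pos":[0,-1,0],"spin":0},{"delta_pos":[0,-1,0],"spin":0},{"delta_pos":[0,-1,0],"spin":0},{"delta_pos":[0,-1,0],"spin":0},{"delta_pos":[0,-1,0],"spin":0}], "gripper": 0.05}}

```text
t: 21.6
eef_pos: [574.3, -78.6, 106.3]
tool_rot: [[-0.985, 0.174, 0.0], [0.174, 0.985, -0.0], [-0.0, -0.0, -1.0]]
contact_force: [-0.2, -1.0, -0.1]
gripper_width: 0.926
grasp_force: 0.0
```

```bash
python3 - <<'E'
from h import *
edges('p3');track('p3','p0')
E
```

```text
[574.3 -78.6 106.3] F [-0.3  0.4 -0.4] w 82.1 gf 0.0 t 21.75
s jaw -5.0 -1.33 q 0.98 | s dowA 0.0 0.0 q 0.99 | s dowB 0.0 0.0 q 0.99 | s trig -0.33 0.17 q 0.95 | d dowA 0.67 0.83 q 0.88 | d dowB 0.17 1.5 q 0.98 | d jaw 0.67 2.33 q 0.95 |
```

Emit:
{"op": "apply_moves", "data": {"targets": [{"delta_pos":[0,0,0],"spin":0},{"delta_pos":[0,0,0],"spin":0},{"delta_pos":[0,0,0],"spin":0},{"delta_pos":[0,0,0],"spin":0},{"delta_pos":[0,0,0],"spin":0},{"delta_pos":[0,0,0],"spin":0},{"delta_pos":[0,0,0],"spin":0}], "gripper": 0.4}}

```text
t: 22.33
eef_pos: [574.7, -75.8, 106.1]
tool_rot: [[-0.985, 0.173, 0.001], [0.173, 0.985, 0.004], [-0.0, 0.004, -1.0]]
contact_force: [2.3, 9.7, 0.1]
gripper_width: 0.614
grasp_force: 5.2
```

```bash
python3 - <<'E'
from h import *
edges('p4');track('p4','p0')
E
```

```text
[574.7 -75.8 106.1] F [ 2.4 10.2 -0.3] w 52.7 gf 5.2 t 22.48
s jaw -7.33 -2.17 q 0.97 | s dowA 0.0 0.0 q 0.99 | s dowB 0.0 0.0 q 0.99 | s trig -2.83 -1.33 q 0.65 | d dowA 0.67 1.67 q 0.71 | d dowB -0.17 1.17 q 0.98 | d jaw 0.0 4.0 q 0.9 |
```

Emit:
{"op": "apply_moves", "data": {"targets": [{"delta_pos":[0,0,0],"spin":0},{"delta_pos":[0,0,0],"spin":0},{"delta_pos":[0,0,0],"spin":0}], "gripper": 0.47}}

```text
t: 22.73
eef_pos: [574.8, -75.4, 106.1]
tool_rot: [[-0.985, 0.173, 0.001], [0.173, 0.985, 0.005], [-0.0, 0.005, -1.0]]
contact_force: [1.6, 10.3, -0.1]
gripper_width: 0.541
grasp_force: 7.7
```

```bash
python3 - <<'E'
from h import *
edges('p5');track('p5','p0')
E
```

```text
[574.8 -75.4 106.1] F [ 3.4 10.8 -0.2] w 47.0 gf 8.6 t 22.88
s jaw -8.33 -2.5 q 0.97 | s dowA 0.0 0.0 q 0.99 | s dowB 0.0 0.0 q 0.99 | s trig -2.67 -8.17 q 0.55 | d dowA 0.67 2.17 q 0.61 | d dowB 0.0 1.17 q 0.98 | d jaw -0.67 5.0 q 0.9 |
```

Emit:
{"op": "apply_moves", "data": {"targets": [{"delta_pos":[0,0,0],"spin":0},{"delta_pos":[0,0,0],"spin":0},{"delta_pos":[0,0,0],"spin":0}], "gripper": 0.51}}

```text
t: 23.13
eef_pos: [574.4, -77.2, 106.1]
tool_rot: [[-0.985, 0.174, 0.0], [0.174, 0.985, 0.002], [0.0, 0.002, -1.0]]
contact_force: [1.6, 5.8, -0.0]
gripper_width: 0.495
grasp_force: 12.7
```

```bash
python3 - <<'E'
from h import *
edges('p6');track('p6','p0')
E
```

```text
[574.4 -77.2 106.1] F [1.  5.4 0.1] w 42.9 gf 12.2 t 23.28
s jaw -9.67 -2.83 q 0.97 | s dowA -0.33 -0.17 q 0.98 | s dowB -0.83 0.0 q 0.98 | s trig -18.0 10.0 q 0.53 | d dowA 0.67 2.83 q 0.56 | d dowB -0.17 1.33 q 0.98 | d jaw -0.83 5.83 q 0.91 |
```

Emit:
{"op": "apply_moves", "data": {"targets": [{"delta_pos":[0,0,0],"spin":0},{"delta_pos":[0,0,0],"spin":0},{"delta_pos":[0,0,0],"spin":0}], "gripper": 0.55}}

```text
t: 23.53
eef_pos: [574.2, -78.6, 106.2]
tool_rot: [[-0.985, 0.174, -0.0], [0.174, 0.985, 0.0], [0.0, 0.0, -1.0]]
contact_force: [0.2, -0.1, -1.0]
gripper_width: 0.468
grasp_force: 30.0
```

```bash
python3 - <<'E'
from h import *
edges('p7');track('p7','p0')
E
```

```text
[574.2 -78.6 106.2] F [ 1.   1.1 -1.5] w 40.3 gf 30.0 t 23.68
s jaw -10.5 -3.0 q 0.97 | s dowA -0.83 -0.33 q 0.95 | s dowB -1.83 -0.17 q 0.94 | s trig -18.0 10.0 q 0.53 | d dowA 0.5 3.5 q 0.54 | d dowB -0.33 1.33 q 0.97 | d jaw -1.17 6.5 q 0.91 |
```

Emit:
{"op": "apply_moves", "data": {"targets": [{"delta_pos":[0,0,0],"spin":0},{"delta_pos":[0,0,0],"spin":0},{"delta_pos":[0,0,0],"spin":0},{"delta_pos":[0,0,0],"spin":0},{"delta_pos":[0,0,0],"spin":0},{"delta_pos":[0,0,0],"spin":0},{"delta_pos":[0,0,0],"spin":0},{"delta_pos":[0,0,0],"spin":0}], "gripper": 0.05}}

```text
t: 24.35
eef_pos: [574.3, -78.8, 106.3]
tool_rot: [[-0.985, 0.174, 0.0], [0.174, 0.985, -0.0], [-0.0, -0.0, -1.0]]
contact_force: [-0.5, -0.4, 0.4]
gripper_width: 0.928
grasp_force: 0.0
```

```bash
python3 - <<'E'
from h import *
edges('p8');track('p8','p0')
E
```

```text
[574.3 -78.8 106.3] F [ 0.9  0.  -0.8] w 82.0 gf 0.0 t 24.5
s jaw -10.5 -3.17 q 0.97 | s dowA -0.83 -0.33 q 0.95 | s dowB -1.83 -0.17 q 0.94 | s trig -0.33 0.0 q 0.95 | d dowA 0.5 3.5 q 0.54 | d dowB 0.17 1.5 q 0.98 | d jaw -0.83 6.33 q 0.91 |
```

Emit:
{"op": "apply_moves", "data": {"targets": [{"delta_pos":[0,0,0],"spin":0},{"delta_pos":[0,0,0],"spin":0},{"delta_pos":[0,0,0],"spin":0},{"delta_pos":[0,0,0],"spin":0},{"delta_pos":[0,0,0],"spin":0},{"delta_pos":[0,0,0],"spin":0}], "gripper": 0.35}}

```text
t: 25.0
eef_pos: [574.8, -74.9, 106.1]
tool_rot: [[-0.985, 0.173, 0.001], [0.173, 0.985, 0.006], [-0.0, 0.006, -1.0]]
contact_force: [3.1, 13.0, 0.2]
gripper_width: 0.665
grasp_force: 7.0
```

```bash
python3 - <<'E'
from h import *
edges('p9');track('p9','p0')
E
```

```text
[574.8 -74.9 106.1] F [ 3.6 13.7  0.1] w 57.1 gf 7.0 t 25.15
s jaw -11.5 -3.33 q 0.96 | s dowA -1.67 -0.33 q 0.9 | s dowB -2.83 0.17 q 0.91 | s trig -2.0 -0.83 q 0.82 | d dowA 0.67 3.83 q 0.54 | d dowB -0.5 0.83 q 0.98 | d jaw -1.5 6.83 q 0.91 |
```

Emit:
{"op": "apply_moves", "data": {"targets": [{"delta_pos":[0,0,0],"spin":0},{"delta_pos":[0,0,0],"spin":0},{"delta_pos":[0,0,0],"spin":0}], "gripper": 0.4}}

```text
t: 25.4
eef_pos: [575.0, -74.5, 106.1]
tool_rot: [[-0.985, 0.173, 0.001], [0.173, 0.985, 0.006], [-0.0, 0.006, -1.0]]
contact_force: [2.9, 15.0, -1.1]
gripper_width: 0.612
grasp_force: 7.6
```

```bash
python3 - <<'E'
from h import *
edges('p10');track('p10','p0')
E
```

```text
[575.  -74.5 106.1] F [ 3.8 14.9 -0. ] w 52.6 gf 7.6 t 25.55
s jaw -12.17 -3.67 q 0.96 | s dowA -2.0 -0.5 q 0.89 | s dowB -3.17 0.0 q 0.89 | s trig -2.5 -1.17 q 0.74 | d dowA 0.5 4.0 q 0.54 | d dowB -0.67 0.67 q 0.98 | d jaw -1.5 7.0 q 0.9 |
```

Emit:
{"op": "apply_moves", "data": {"targets": [{"delta_pos":[0,0,0],"spin":0},{"delta_pos":[0,0,0],"spin":0},{"delta_pos":[0,0,0],"spin":0}], "gripper": 0.43}}

```text
t: 25.8
eef_pos: [575.0, -74.1, 106.1]
tool_rot: [[-0.985, 0.173, 0.001], [0.173, 0.985, 0.007], [-0.0, 0.007, -1.0]]
contact_force: [3.2, 16.2, -0.2]
gripper_width: 0.573
grasp_force: 8.2
```

```bash
python3 - <<'E'
from h import *
edges('p11');track('p11','p0');track('p11','p10')
h=lambda P,Q:print(proj('scene',P)-proj('scene',Q))
for p in ((554.7,67,149),(644.5,52.5,149)): h(p,(p[0]-1.8,p[1]-9.83,149))
h((650,150,90),(648.2,140.17,90))
E
```

```text
[575.  -74.1 106.1] F [ 3.8 16.2 -0.1] w 49.6 gf 8.4 t 25.95
s jaw -12.5 -3.67 q 0.95 | s dowA -2.0 -0.5 q 0.89 | s dowB -3.33 0.17 q 0.89 | s trig -2.67 -1.17 q 0.67 | d dowA 0.5 4.0 q 0.53 | d dowB -0.33 0.67 q 0.98 | d jaw -1.5 7.0 q 0.9 | 
s jaw 0.0 0.0 q 1.0 | s dowA 0.0 0.0 q 0.99 | s dowB 0.0 0.0 q 0.99 | s trig -0.33 0.0 q 0.99 | d dowA 0.0 0.0 q 1.0 | d dowB -0.17 -0.17 q 0.99 | d jaw -0.17 0.0 q 1.0 | 
[3.6 0.9]
[3.8 1.1]
[3.9 1.1]
```

Emit:
{"op": "apply_moves", "data": {"targets": [{"delta_pos":[0,0,0],"spin":0},{"delta_pos":[0,0,0],"spin":0},{"delta_pos":[0,0,0],"spin":0},{"delta_pos":[0,0,0],"spin":0}], "gripper": 0.44}}

```text
t: 26.28
eef_pos: [574.9, -74.4, 106.1]
tool_rot: [[-0.985, 0.173, 0.001], [0.173, 0.985, 0.006], [-0.0, 0.006, -1.0]]
contact_force: [3.2, 15.1, 0.3]
gripper_width: 0.563
grasp_force: 10.1
```

```bash
python3 - <<'E'
from h import *
edges('p12');track('p12','p11');track('p12','p0')
E
```

```text
[574.9 -74.4 106.1] F [ 5.  14.9 -0.9] w 49.1 gf 10.1 t 26.43
s jaw 0.0 0.0 q 1.0 | s dowA 0.0 0.0 q 0.99 | s dowB 0.17 0.0 q 0.99 | s trig -0.17 -0.17 q 0.99 | d dowA 0.17 0.0 q 1.0 | d dowB 0.33 0.17 q 0.98 | d jaw 0.0 0.17 q 1.0 | 
s jaw -12.83 -3.83 q 0.95 | s dowA -2.17 -0.5 q 0.88 | s dowB -3.17 0.17 q 0.89 | s trig -2.33 -7.5 q 0.62 | d dowA 0.5 4.17 q 0.52 | d dowB -0.67 0.67 q 0.98 | d jaw -1.33 7.0 q 0.9 |
```

Emit:
{"op": "apply_moves", "data": {"targets": [{"delta_pos":[0,0,0],"spin":0},{"delta_pos":[0,0,0],"spin":0},{"delta_pos":[0,0,0],"spin":0},{"delta_pos":[0,0,0],"spin":0},{"delta_pos":[0,0,0],"spin":0},{"delta_pos":[0,0,0],"spin":0}]}}

```text
t: 26.93
eef_pos: [575.0, -74.5, 106.1]
tool_rot: [[-0.985, 0.173, 0.001], [0.173, 0.985, 0.006], [-0.0, 0.006, -1.0]]
contact_force: [3.5, 14.6, 0.1]
gripper_width: 0.57
grasp_force: 10.1
```

Everything is steady: the trigger finger is pushing about 17.6 N, and about 7 N of that is on the pad. I'm handing the job in.

```bash
python3 -c "
from station import job
print(job.close_job())"
```

```text
the job is handed in; nothing more can be done
None
```

I handed the job in at about 27 s: both dowels are home in the foot, it is clamped between the jaws with the pad about half way in (roughly 6 mm, judged from the trigger force, not seen directly), and the gripper is still squeezing the trigger.

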